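Zero and lock the rotary table

TASK

The piston on the rotary table has to be presented at zero for its next hole. With gentle pushes of the fingertips only, swing the lock lever out to free the table, push the upright handle round until the index line on the turning plate lines up with the zero line (the longest line) of the fixed scale, then push the lever fully home so that the table is locked there. Pinch or lift nothing, and leave the piston in its jaws and the loose things beside the table where they are.

Things in the scene. Friction and masses are not known exactly. Their poses are not given: they have to be found in the camera images.
- housing: fixed round grey housing of the rotary table, 254 mm across, 30 mm high; three lugs reach out to 156 mm from the centre (21 mm high with bolts). Origin: on the turning axis at bench height, z up; the zero line lies along its -x. On its -y side a block (46 x 62 mm, 42 mm high) carries the lock lever. Its top has an aluminium scale: a thin black line every 10 degrees over the half facing -x.
- dial (a joint): angle of the turning plate, rad: 0 when index and zero line meet, positive counter-clockwise from above, range -1.9 to 1.9. It starts 0.5 to 1.5 counter-clockwise of zero, so it is turned clockwise. Unlocked it turns against light friction (0.15 N m, 2 N at the handle) and stays where it is left; with the lever home a brake holds it.
- index_line (a point): outer end of the single black index line (radial, 31 mm long, 4 mm wide) at the edge of the turning plate, 98 mm from the axis. The plate is a bare steel disc of 98 mm radius, its top 35 mm above the bench, with small round tapped holes and three low dark jaws (tops 48 mm above the bench, 63 mm out at most).
- zero_line (a point): inner end of the zero line of the fixed scale, 100 mm from the axis (given at the plate's height, 35 mm above the bench; the scale itself lies at 30 mm). The zero line is by far the longest and thickest line of the scale: radial, 17 mm long, 4 mm wide, at the middle of the scale.
- handle_top (a point): top centre of the black upright round handle fixed on the turning plate, 18 mm thick, from 39 to 92 mm above the bench on a 22 mm steel collar, 82 mm from the axis. Seen from above it stands 90 degrees clockwise of the index line, so it is at the housing's +y when the plate is at zero.
- lock_lever (a joint): angle of the lock lever, rad: 0 fully home (locked, at its stop), 1.3 fully out (free, at its stop); grows counter-clockwise from above about an upright pivot at [0.020, -0.146] m in the housing's frame. Starts within 0.05 of home. The brake lets go past about 0.65. Light friction (0.1 N m, under 2 N at the grip); it stays where it is left. The stops are hard.
- lever_tip (a point): outer end of the lock lever's black round grip, on its centre line, 90 mm from the pivot, 62 mm above the bench. The grip is level, 18 mm thick and 43 mm long, ending here; home it points along the housing's -x, out nearly along its -y. Its underside is 53 mm above the bench, clear above the scale (30 mm).
- piston: loose bare-metal piston, 101 mm in diameter and 76 mm high, standing on its crown between the three jaws in the middle of the turning plate (its top 111 mm above the bench); it turns with the plate. Origin: centre of its underside.
- wrist_pin: loose steel wrist pin, a tube 23 mm in diameter and 70 mm high, standing on the bench to the left of the table; origin: centre of its underside.
- threadlock: loose small red bottle with a grey nozzle, 24 x 40 mm and 80 mm high, standing to the right and in front of the table; origin: centre of its underside.
- hook: loose pick with a red handle, 140 mm long and 16 mm high, lying on the bench in front and to the left of the table; origin: centre of its underside.
Things that resemble listed ones, but are neither listed nor needed, are in the scene too. Leave any purple look-alike of the piston alone.

How it is judged:
On the way, in this order (a step that is already met when the one before it is completed fails the run):
1. the lock lever is swung out, freeing the table (value of joint lock_lever above 0.9 rad), for 0.2 s.
2. the index line is brought to the zero line with the lever still out (value of joint dial between -0.045 and 0.045 rad and value of joint lock_lever above 0.65 rad), for 0.2 s.
At the end, for the whole second after the job is handed in: the index line is within 0.045 rad (2.6 degrees, about 4 mm at the rim) of the zero line and still, the lock lever is within 0.12 rad of fully home, and the piston stands upright between its jaws (value of joint dial between -0.045 and 0.045 rad and value of joint lock_lever below 0.12 rad and velocity of joint dial between -0.02 and 0.02 rad/s and z of piston in the frame of housing below 0.04 m and angle between piston's own z axis and vertical below 0.08 rad and horizontal distance between piston and housing below 0.01 m); the robot touches nothing.
It fails at once if the piston is lifted or tipped (z of piston in the frame of housing above 0.045 m or angle between piston's own z axis and vertical above 0.15 rad).
It fails at once if the piston is gripped or pushed hard (over 15 N) (contact force between the fingers and piston above 15 N).
It fails at once if the table, its handle or its lever is pinched or forced (over 35 N from the fingers) (contact force between the fingers and housing above 35 N).
It fails at once if a loose thing beside the table is moved by more than 25 mm (distance of any of wrist_pin, threadlock, hook from where it was at the start of the episode above 0.025 m).
It also fails if it takes over 72 s, if anything falls off the work surface, if the arm or the gripper's body presses on something with over 40 N, if the wrist force passes 120 N, or if a joint passes its speed limit or range.

ROBOT

A 6-joint arm with a two-finger parallel gripper is mounted at the origin on a cart in front of the work surface, level with it; the furniture and walls round the work are solid. World frame = base frame: x ahead of the robot, y to its left, z up, the work surface at z = 0. Lengths are in m, angles in rad, forces in N, time in s.
With the tool pointing down it reaches from about 0.25 to 0.775 m from the base axis. Payload 4 kg.
Tool frame: the origin (TCP) lies midway between the tips of the shut fingers; the grasp point (between the pads) lies 19 mm behind it (manip.grip_depth is the z of the grasp point in the tool frame, in m); z points along the fingers, y is the line along which they close (so a half turn about z gives the same grasp; the last joint's range is limited). The gripper opens to 94 mm and grips with 3 to 60 N. Pads are 16 mm wide; open, the fingers measure 119 mm over their backs; the gripper's body (75 mm by 177 mm) begins 78 mm behind the grasp point.
Start: joints at [-0.103, 0.087, 1.371, -0, 1.684, -0.103], TCP at [0.55, -0, 0.206] pointing down, gripper open.
Joint ranges: [-3.1, 3.1], [-0.76, 2.03], [0.27, 2.55], [-1.08, 4.22], [0.17, 2.65], [-2.57, 2.57]. Speed limits (rad/s): [2.79, 2.79, 3.14, 3.14, 3.14, 3.14].

INTERFACE

Orientations are given as a rotation vector (axis times angle).
In Python, from bench import status, vision, ticket, spotter, manip gives the robot as it stands.
- The arm moves only by the tool move_arm, never from a script. Its argument "increments" is a list of rows, each a list of 3 entries, a list of its own where there are three numbers: the finger opening in mm, from 0 to 94, then the shift along the tool's x, y, z in mm, then the turn, a rotation vector about the tool's x, y, z in rad. A call has 1 to 8 rows; each row shifts and turns the commanded pose from where the row before left it, along the tool's axes as they then stand; what a row does not reach is not made up. A row lasts 1/10 s, in which the tool goes at most 50 mm and 8.59 degrees, less where a joint would pass 70% of its speed; a pose out of reach is approached as far as the arm can. A call with a gripper value outside its range is refused whole. The fingers move at their own pace and stop on an object; "grip_force" is the grip in N (left out, the last holds). Time passes only in rows, so rows that do not move let the fingers close. It gives the time, the measured TCP pose, the force, the opening and the grip force at its end, in the units of the state.
- status.state(): the state, without advancing time (a new reading comes with each control period).
- vision.snapshot(name): name is "scene" or "side" or "wrist"; returns a dict with "img" (420x560x3 uint8, red, green, blue), "mtx" (3x3 intrinsics, pixels), "dist" ([k1, k2, p1, p2, k3] as OpenCV has them; the pictures are not rectified), "rvec" (rotation vector, rad) and "tvec" (3), from world to camera coordinates, as OpenCV has them. Camera axes: x right, y down, z forward; pixel columns grow to the right and rows downward; lengths in m; the calibration is good to about 2 mm. A picture is of the moment at which its call begins. There is no depth.
- ticket.sign_off(): hands the job in; it is judged then, once.
Trained networks look in a picture, given as the dict that the camera call returned (one of the last four; its "shot" number tells which), for a name from the list of things; names that differ only in an ending like _2 or _b are one class to them, and where a whole thing is asked for, a point or a joint stands for the part that bears it (a point fixed in the world has none). Each returns a list of dicts, best first, with "score" (0 to 1); they miss things now and then, are a little off and sometimes report something else, mostly with a low value. They report only what shows in the picture. A call takes as long as a camera call. They do not tell look-alikes from the thing itself.
- spotter.find_in(picture, target): "position" ([x, y, z] in m, in world coordinates, good to about 4 mm: the middle of the surface that is visible of it).
- spotter.spot_point(picture, target): "position" ([x, y, z] in m, in world coordinates, good to about 4 mm: a listed point, or the origin of a listed thing).
The state is a dict: "clock": time; "qpos": joint angles; "qvel": joint speeds; "joint_efforts": joint torques, N m; "tool_pos": TCP position; "tcp_rot": TCP orientation; "force": force on the tool from outside, world axes, zero at the start; "ft_torque": the same for the moment, N m; "grip_width": finger opening in m; "gripper_force": force on a finger pad.
Only numpy, scipy, OpenCV 4.12 (cv2) and the standard library are available. Lean on these libraries where they do the work, as an engineer would, in place of code of your own. Each camera call takes 0.05 s, during which the arm holds its last target. There are 200 camera calls.

## Working session

There is one attempt and no reset: what is moved stays moved. The work goes in short steps, Python scripts to look and compute and a tool call to move; the robot and the scene stay as the last step left them, time stands still between calls to the robot, and variables do not carry over. Pictures are saved under pics/ and viewed, at most 10 in all, crops included, and the job is handed in when it is done.

Besides the shell and the picture viewer there is one more tool, called after "Request:" as name(argument=value, ...), one argument or row to a line, values as JSON. move_arm: Moves the arm, as the interface text tells. Its arguments: {"type":"object","properties":{"increments":{"type":"array","items":{"type":"array"}},"grip_force":{"type":"number"}},"required":["increments"]}

```bash
mkdir -p pics
cat > h.py <<'E'
import numpy as np, cv2
from bench import status, vision, ticket, spotter, manip
def save(s,n): cv2.imwrite(f'pics/{n}.png',s['img'][:,:,::-1])
def pts(s,names,f='spot_point'):
    for n in names:
        r=getattr(spotter,f)(s,n)
        for d in r[:2]: print(f[:4],n,np.round(d['position'],4),round(d['score'],2))
def proj(s,p): return cv2.projectPoints(np.float64(p).reshape(-1,3),np.array(s['rvec']),np.array(s['tvec']),np.array(s['mtx']),np.array(s['dist']))[0].reshape(-1,2)
def plane(s,uv,z):
    n=cv2.undistortPoints(np.float64(uv).reshape(-1,1,2),np.array(s['mtx']),np.array(s['dist'])).reshape(-1,2)
    R=cv2.Rodrigues(np.array(s['rvec']))[0];c=-R.T@np.array(s['tvec']).ravel()
    d=np.c_[n,np.ones(len(n))]@R
    return c+d*((z-c[2])/d[:,2])[:,None]
E
python3 - <<'E'
from h import *
N=['housing','index_line','zero_line','handle_top','lever_tip','piston','wrist_pin','threadlock','hook']
for c in ['scene','side']:
    s=vision.snapshot(c);save(s,c+'0');print(c);pts(s,N)
s=status.state();print(s['tool_pos'],s['tcp_rot'],s['grip_width'],manip.grip_depth)
E
```

```text
scene
spot housing [ 0.5462  0.0684 -0.0014] 0.58
spot index_line [ 0.5012 -0.0132  0.0341] 0.71
spot index_line [ 0.5439  0.0719 -0.0034] 0.31
spot zero_line [0.4468 0.0844 0.0343] 0.6
spot handle_top [0.4757 0.1045 0.0909] 0.79
spot lever_tip [ 0.4511 -0.0627  0.0599] 0.68
spot piston [ 6.582e-01 -1.639e-01 -1.000e-04] 0.88
spot piston [0.5465 0.0711 0.0322] 0.75
spot wrist_pin [ 0.593   0.3372 -0.0027] 0.69
spot threadlock [ 0.3819 -0.3505  0.0004] 0.74
spot hook [4.309e-01 2.772e-01 2.000e-04] 0.58
side
spot housing [ 0.5452  0.0707 -0.0028] 0.66
spot housing [ 0.3788 -0.3505  0.0009] 0.53
spot index_line [ 0.5028 -0.016   0.0351] 0.88
spot zero_line [0.4466 0.088  0.0342] 0.92
spot handle_top [0.4441 0.0884 0.0345] 0.7
spot handle_top [0.4729 0.1064 0.0939] 0.56
spot lever_tip [ 0.4521 -0.0645  0.0658] 0.54
spot piston [0.3171 0.1257 0.0019] 0.67
spot piston [ 0.6629 -0.157  -0.0018] 0.61
spot wrist_pin [ 0.5912  0.3357 -0.0034] 0.79
spot threadlock [ 0.3848 -0.3504  0.0031] 0.52
spot hook [ 0.4351  0.2751 -0.0017] 0.63
[ 5.50021768e-01 -2.74775077e-05  2.05523353e-01] [2.22141023e+00 2.22134704e+00 1.82299659e-04] 0.09434870541637688 -0.0188
```

View pics/scene0.png

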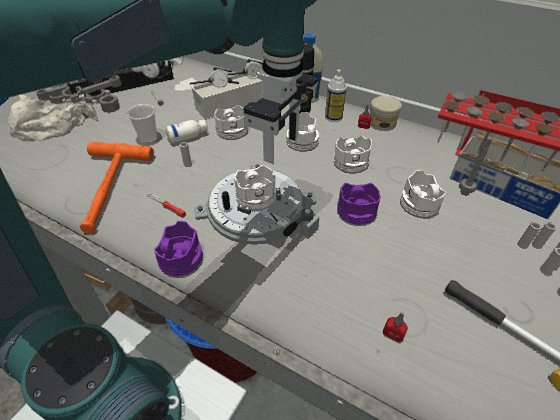

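View pics/side0.png

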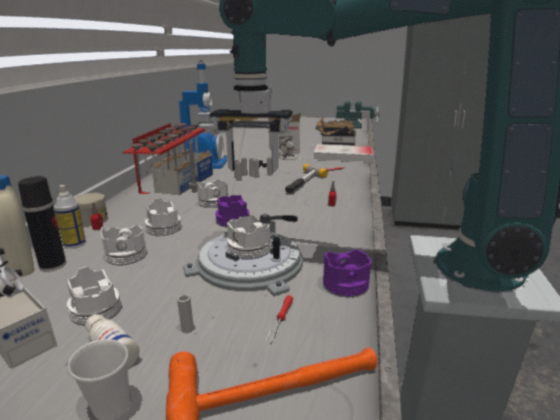

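The networks and pictures agree. The housing centre is near (0.546, 0.071) with yaw about -8.6°, and dial is about 1.25. The lever tip at (0.452, -0.063) is home. The lever shows at pixel (292,228) in the scene view and the handle at (226,200). I'll close the fingers and come down on the housing side of the grip.

Request:
move_arm(
  increments=[
    [0, [-13, -35, 0], [0, 0, 0]],
    [0, [-13, -34, 20], [0, 0, 0]],
    [0, [0, 0, 20], [0, 0, 0]],
    [0, [0, 0, 20], [0, 0, 0]],
    [0, [0, 0, 0], [0, 0, 0]],
    [0, [0, 0, 0], [0, 0, 0]],
    [0, [0, 0, 0], [0, 0, 0]],
    [0, [0, 0, 0], [0, 0, 0]],
  ],
  grip_force=5,
)

```text
clock: 1.8
tool_pos: [0.482, -0.0261, 0.1469]
tcp_rot: [2.22, 2.22, 0.002]
force: [0.5, -0.2, 0.1]
grip_width: 0.0339
gripper_force: 0.0
```

```bash
cat > lev.py <<'E'
from h import *
C=np.array([.546,.071]);yaw=np.radians(-8.6)
e=lambda a:np.array([np.cos(a),np.sin(a)])
R=np.array([e(yaw),e(yaw+np.pi/2)]).T
P=C+R@[.02,-.146];home=yaw+np.pi
def lev(th,d,r=.07): return P+r*e(home+th)+d*e(home+th-np.pi/2)
def han(dial,d,r=.084): a=home+dial-np.pi/2; return C+r*e(a)+d*e(a+np.pi/2)
E
python3 - <<'E'
from lev import *
s=vision.snapshot('wrist');save(s,'w1');pts(s,['lever_tip','index_line','zero_line','handle_top','housing'])
print(proj(s,[[*lev(0,.04),.05]]))
t=status.state();print(t['tool_pos'],t['grip_width'],t['clock'])
for th in np.arange(0,1.31,.1): print(round(th,2),np.round(lev(th,.019),4))
E
```

```text
spot lever_tip [ 0.4496 -0.0674  0.0673] 0.64
spot index_line [ 0.4992 -0.0121  0.034 ] 0.82
spot zero_line [0.4516 0.0841 0.0388] 0.83
spot handle_top [0.4716 0.1068 0.0907] 0.81
[[278.06710985 209.1583785 ]]
[ 0.48118291 -0.02599262  0.14573367] 0.009424724927095009 2.1
0.0 [ 0.4776 -0.0471]
0.1 [ 0.475  -0.0539]
0.2 [ 0.4731 -0.0609]
0.3 [ 0.4719 -0.068 ]
0.4 [ 0.4714 -0.0753]
0.5 [ 0.4717 -0.0825]
0.6 [ 0.4726 -0.0897]
0.7 [ 0.4743 -0.0967]
0.8 [ 0.4767 -0.1036]
0.9 [ 0.4798 -0.1102]
1.0 [ 0.4835 -0.1164]
1.1 [ 0.4878 -0.1222]
1.2 [ 0.4926 -0.1276]
1.3 [ 0.498  -0.1325]
```

View pics/w1.png

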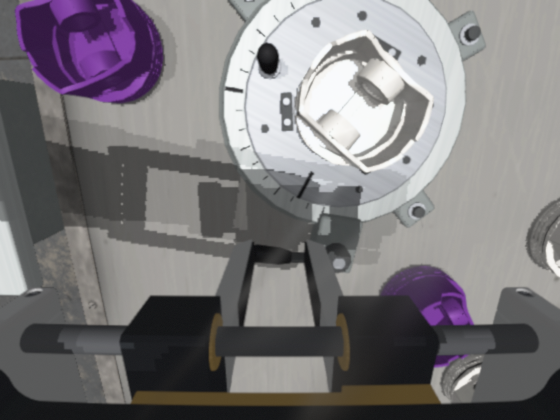

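The wrist view shows the zero line at (234,90), the index at (306,186), the handle at (268,57), and the lever grip just beyond the fingers at (275,255). The spot below the fingers is free, so I'll descend and push the lever out along its arc.

Request:
move_arm(
  increments=[
    [0, [0, 0, 30], [0, 0, 0]],
    [0, [0, 0, 33], [0, 0, 0]],
    [0, [0, 0, 32], [0, 0, 0]],
    [0, [0, 0, 0], [0, 0, 0]],
    [0, [-7, -1, 0], [0, 0, 0]],
    [0, [-7, -2, 0], [0, 0, 0]],
    [0, [-5, -2, 0], [0, 0, 0]],
    [0, [-5, -2, 0], [0, 0, 0]],
  ],
)

```text
clock: 2.9
tool_pos: [0.475, -0.0509, 0.0522]
tcp_rot: [2.22, 2.219, 0.003]
force: [0.1, 1.3, -0.4]
grip_width: 0.0006
gripper_force: 0.2
```

Request:
move_arm(
  increments=[
    [0, [-5, -1, 0], [0, 0, 0]],
    [0, [-5, -1, 0], [0, 0, 0]],
    [0, [-5, -1, 0], [0, 0, 0]],
    [0, [-5, 0, 0], [0, 0, 0]],
    [0, [-5, 0, 0], [0, 0, 0]],
    [0, [-5, 1, 0], [0, 0, 0]],
    [0, [-5, 1, 0], [0, 0, 0]],
    [0, [-5, 1, 0], [0, 0, 0]],
  ],
)

```text
clock: 3.7
tool_pos: [0.4741, -0.0901, 0.0504]
tcp_rot: [-2.221, -2.221, -0.001]
force: [1.2, 2.5, 0.3]
grip_width: 0.0004
gripper_force: 1.0
```

Request:
move_arm(
  increments=[
    [0, [-6, 1, 0], [0, 0, 0]],
    [0, [-6, 2, 0], [0, 0, 0]],
    [0, [-5, 2, 0], [0, 0, 0]],
    [0, [-5, 3, 0], [0, 0, 0]],
    [0, [-4, 3, 0], [0, 0, 0]],
    [0, [-3, 2, 0], [0, 0, 0]],
    [0, [0, 0, 0], [0, 0, 0]],
    [0, [0, 0, 0], [0, 0, 0]],
  ],
)

```text
clock: 4.5
tool_pos: [0.4871, -0.1195, 0.0505]
tcp_rot: [2.221, 2.221, -0.001]
force: [0.6, -1.0, 0.1]
grip_width: 0.0004
gripper_force: 0.1
```

Run:
```python
from lev import *
for c in ['scene','side']:
    s=vision.snapshot(c);r=spotter.spot_point(s,'lever_tip')
    for d in r[:2]:
        v=np.array(d['position'])[:2]-P;print(np.round(d['position'],3),d['score'],'r',np.hypot(*v),'th',(np.arctan2(v[1],v[0])-home)%(2*np.pi))
```

```text
[0.446 0.086 0.034] 0.73 r 0.18998305629731044 th 5.406578485157789
[ 0.492 -0.154  0.062] 0.65 r 0.09358917175918999 th 1.136367681952601
[ 0.493 -0.151  0.064] 0.57 r 0.09012899944532059 th 1.1201913054816943
```

The lever is out at about 1.12 rad. Next I'll go low round the outside to the handle's counter-clockwise side.

Request:
move_arm(
  increments=[
    [0, [15, -20, -2], [0, 0, 0]],
    [0, [15, -20, -2], [0, 0, 0]],
    [0, [35, 0, 0], [0, 0, 0]],
    [0, [40, 0, 0], [0, 0, 0]],
    [0, [40, 1, 0], [0, 0, 0]],
    [0, [30, 3, 0], [0, 0, 0]],
    [0, [15, 4, 0], [0, 0, 0]],
    [0, [0, 0, 0], [0, 0, 0]],
  ],
)

```text
clock: 5.5
tool_pos: [0.4554, 0.0726, 0.0548]
tcp_rot: [2.217, 2.225, 0.001]
force: [0.4, -0.8, 0.2]
grip_width: 0.0004
gripper_force: 0.0
```

Run:
```python
from lev import *
print(status.state()['tool_pos'])
for th in np.arange(1.25,-.01,-.1): print(round(th,2),np.round(han(th,.020,.085),4))
print(np.round(han(0,.020,.085),4))
```

```text
[0.45538614 0.07259063 0.0548239 ]
1.25 [0.4612 0.0917]
1.15 [0.4637 0.1001]
1.05 [0.467  0.1082]
0.95 [0.4711 0.1159]
0.85 [0.4759 0.1231]
0.75 [0.4815 0.1299]
0.65 [0.4877 0.136 ]
0.55 [0.4945 0.1415]
0.45 [0.5018 0.1463]
0.35 [0.5095 0.1503]
0.25 [0.5176 0.1536]
0.15 [0.526 0.156]
0.05 [0.5346 0.1576]
[0.5389 0.158 ]
```

Request:
move_arm(
  increments=[
    [0, [7, 2, 0], [0, 0, 0]],
    [0, [6, 2, 0], [0, 0, 0]],
    [0, [6, 2, 0], [0, 0, 0]],
    [0, [6, 2, 0], [0, 0, 0]],
    [0, [6, 2, 0], [0, 0, 0]],
    [0, [6, 3, 0], [0, 0, 0]],
    [0, [6, 3, 0], [0, 0, 0]],
    [0, [5, 4, 0], [0, 0, 0]],
  ],
)

```text
clock: 6.3
tool_pos: [0.475, 0.1191, 0.0544]
tcp_rot: [-2.222, -2.221, 0.001]
force: [-0.1, -3.3, 0.3]
grip_width: 0.0007
gripper_force: 1.2
```

Request:
move_arm(
  increments=[
    [0, [5, 4, 0], [0, 0, 0]],
    [0, [5, 4, 0], [0, 0, 0]],
    [0, [5, 5, 0], [0, 0, 0]],
    [0, [4, 5, 0], [0, 0, 0]],
    [0, [4, 5, 0], [0, 0, 0]],
    [0, [3, 5, 0], [0, 0, 0]],
    [0, [2, 4, 0], [0, 0, 0]],
    [0, [0, 0, 0], [0, 0, 0]],
  ],
)

```text
clock: 7.1
tool_pos: [0.5082, 0.1476, 0.0547]
tcp_rot: [2.221, 2.221, 0.003]
force: [1.1, 0.4, 0.7]
grip_width: 0.0006
gripper_force: 0.0
```

```bash
cat > dial.py <<'E'
from lev import *
print(status.state()['tool_pos'],status.state()['clock'])
for c in ['scene','side','wrist']:
    s=vision.snapshot(c)
    for n,o in [('index_line',0),('handle_top',np.pi/2),('zero_line',0)]:
        for d in spotter.spot_point(s,n)[:1]:
            v=np.array(d['position'])[:2]-C;print(c,n,np.round(d['position'],3),round(d['score'],2),'r %.3f'%np.hypot(*v),'dial %.3f'%((np.arctan2(v[1],v[0])-home+o+np.pi)%(2*np.pi)-np.pi))
import sys
if len(sys.argv)>1: save(s,sys.argv[1])
E
python3 dial.py
```

```text
[0.50820157 0.14757814 0.05474857] 7.1
scene index_line [0.452 0.051 0.035] 0.57 r 0.096 dial 0.362
scene handle_top [0.531 0.148 0.092] 0.76 r 0.078 dial 0.341
scene zero_line [ 0.493 -0.154  0.062] 0.16 r 0.231 dial 1.490
side index_line [0.452 0.05  0.037] 0.61 r 0.096 dial 0.369
side handle_top [0.529 0.145 0.093] 0.92 r 0.076 dial 0.373
side zero_line [0.443 0.09  0.032] 0.6 r 0.104 dial -0.028
wrist handle_top [0.529 0.15  0.094] 0.61 r 0.081 dial 0.361
wrist zero_line [0.449 0.084 0.039] 0.86 r 0.098 dial 0.014
```

Request:
move_arm(
  increments=[
    [0, [3, 5, 0], [0, 0, 0]],
    [0, [2, 5, 0], [0, 0, 0]],
    [0, [2, 5, 0], [0, 0, 0]],
    [0, [1, 4, 0], [0, 0, 0]],
    [0, [1, 3, 0], [0, 0, 0]],
    [0, [1, 2, 0], [0, 0, 0]],
    [0, [0, 0, 0], [0, 0, 0]],
    [0, [0, 0, 0], [0, 0, 0]],
  ],
)

```text
clock: 8.5
tool_pos: [0.5316, 0.1574, 0.0547]
tcp_rot: [2.221, 2.221, 0.002]
force: [-0.1, -0.0, -0.4]
grip_width: 0.0005
gripper_force: 0.1
```

```bash
python3 dial.py w2
python3 - <<'E'
import cv2
i=cv2.imread('pics/w2.png');print(i.shape)
E
```

```text
[0.53158363 0.15739002 0.05474327] 8.5
scene index_line [0.451 0.081 0.034] 0.93 r 0.096 dial 0.048
scene handle_top [0.554 0.146 0.088] 0.75 r 0.076 dial 0.043
scene zero_line [0.446 0.084 0.032] 0.64 r 0.101 dial 0.023
side index_line [0.448 0.076 0.035] 0.69 r 0.099 dial 0.103
side handle_top [0.556 0.147 0.092] 0.73 r 0.077 dial 0.021
side zero_line [0.444 0.089 0.033] 0.9 r 0.104 dial -0.021
wrist index_line [0.446 0.082 0.037] 0.61 r 0.101 dial 0.046
wrist handle_top [0.552 0.155 0.094] 0.91 r 0.084 dial 0.080
wrist zero_line [0.45  0.086 0.036] 0.7 r 0.097 dial -0.010
(420, 560, 3)
```

View pics/w2.png

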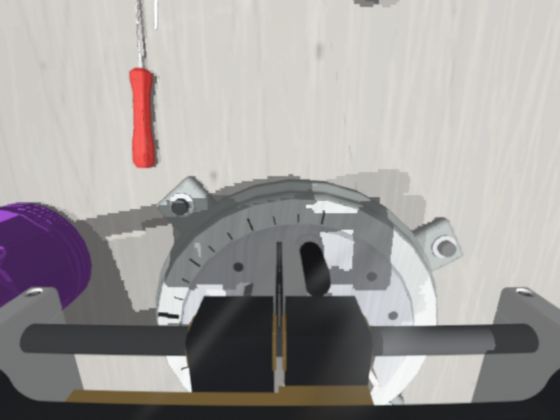

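The index line is hidden behind the gripper here, and dial is about 0.05. I'll back off and look from above.

Request:
move_arm(
  increments=[
    [0, [0, -12, 0], [0, 0, 0]],
    [0, [0, -10, -40], [0, 0, 0]],
    [0, [0, -10, -40], [0, 0, 0]],
    [0, [-40, -10, -30], [0, 0, 0]],
    [0, [-40, -10, 0], [0, 0, 0]],
    [0, [-40, -10, 0], [0, 0, 0]],
    [0, [-40, 0, 0], [0, 0, 0]],
    [0, [0, 0, 0], [0, 0, 0]],
  ],
)

```text
clock: 9.9
tool_pos: [0.4682, -0.0059, 0.164]
tcp_rot: [2.227, 2.214, -0.002]
force: [0.1, 0.9, 0.4]
grip_width: 0.0004
gripper_force: 0.0
```

Run:
```python
from lev import *
s=vision.snapshot('wrist');np.save('w3.npy',s,allow_pickle=True)
pts(s,['index_line','zero_line'])
p=proj(s,[[*(C+.1*e(home)),.033]])[0].astype(int);print(p)
x,y=max(p[0]-50,0),max(p[1]-40,0)
cr=s['img'][y:y+80,x:x+100,::-1];print('crop origin',x,y)
cv2.imwrite('pics/w3.png',cv2.resize(cr,None,fx=7,fy=7,interpolation=cv2.INTER_CUBIC))
```

```text
spot index_line [0.4435 0.0824 0.0349] 0.8
spot zero_line [0.4498 0.0859 0.0358] 0.74
[258 113]
crop origin 208 73
```

View pics/w3.png

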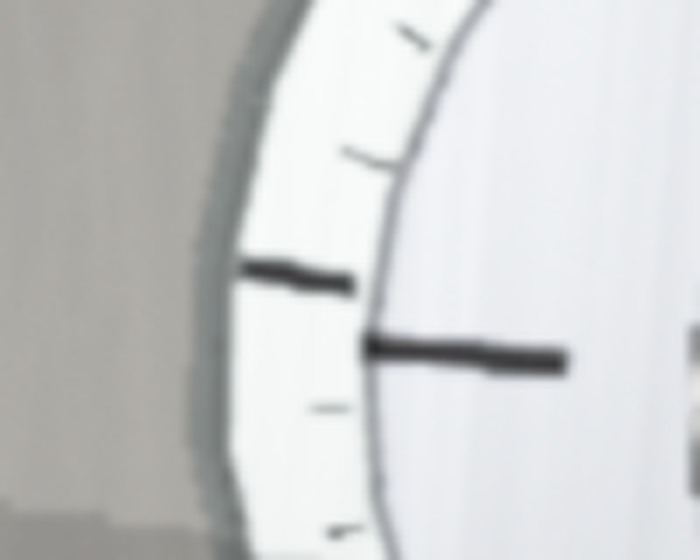

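The crop shows the zero line's inner end at (350,283) and the index line running from (370,347) to (567,362). The index is still short of zero by about half a 10° division.

```bash
cat > meas.py <<'E'
from lev import *
import sys
a=[float(x) for x in sys.argv[1:]]  # file-free: zero in/out, index out/in (crop px), origin fixed in argv tail
s=np.load('w3.npy',allow_pickle=True).item()
uv=np.array(a[:8]).reshape(4,2)/7+a[8:10]
q=np.r_[plane(s,uv[:2],.0305),plane(s,uv[2:],.0352)][:,:2]
v=q-C;an=np.arctan2(v[:,1],v[:,0])%(2*np.pi)
print(np.round(q,4),np.hypot(*v.T),an,'dial',an[2]-an[0],an[2:].mean()-an[:2].mean())
E
python3 meas.py 350 283 242 268 368 347 567 362 208 73
python3 -c "
from lev import *
print(han(.08,.02,.085),han(0,.02,.085),han(0,.05,.085))"
```

```text
[[0.4466 0.0856]
 [0.4308 0.0879]
 [0.4493 0.0766]
 [0.4784 0.0742]] [0.10044556 0.11638699 0.09682024 0.06772106] [2.99545153 2.99618495 3.08420044 3.09358784] dial 0.08874890915445999 0.0930759027141681
[0.5320026  0.15719207] [0.53893538 0.158035  ] [0.50927269 0.16252106]
```

Dial is about +0.09, so the handle needs about 7.6 mm more. I'll go back the same way and push the finger to x ≈ 0.539.

Request:
move_arm(
  increments=[
    [0, [40, 5, 0], [0, 0, 0]],
    [0, [40, 10, 0], [0, 0, 0]],
    [0, [40, 10, 0], [0, 0, 0]],
    [0, [43, 5, 0], [0, 0, 0]],
    [0, [0, 7, 36], [0, 0, 0]],
    [0, [0, 7, 37], [0, 0, 0]],
    [0, [0, 7, 36], [0, 0, 0]],
    [0, [0, 0, 0], [0, 0, 0]],
  ],
)

```text
clock: 10.85
tool_pos: [0.5154, 0.1617, 0.0487]
tcp_rot: [-2.213, -2.219, 0.016]
force: [-1.4, -0.2, -0.2]
grip_width: 0.0004
gripper_force: 0.0
```

Request:
move_arm(
  increments=[
    [0, [0, 4, 0], [0, 0, 0]],
    [0, [0, 4, 0], [0, 0, 0]],
    [0, [0, 4, 0], [0, 0, 0]],
    [0, [0, 3, 0], [0, 0, 0]],
    [0, [0, 2, 0], [0, 0, 0]],
    [0, [0, 2, 0], [0, 0, 0]],
    [0, [0, 0, 0], [0, 0, 0]],
    [0, [0, 0, 0], [0, 0, 0]],
  ],
)

```text
clock: 11.65
tool_pos: [0.5396, 0.1605, 0.0549]
tcp_rot: [2.221, 2.221, 0.001]
force: [0.2, 0.4, 0.3]
grip_width: 0.0005
gripper_force: 0.0
```

Next I'll back off and check again from the same viewpoint.

Request:
move_arm(
  increments=[
    [0, [0, -12, 0], [0, 0, 0]],
    [0, [0, -14, -40], [0, 0, 0]],
    [0, [0, -14, -40], [0, 0, 0]],
    [0, [-42, -10, -30], [0, 0, 0]],
    [0, [-42, -10, 0], [0, 0, 0]],
    [0, [-42, -10, 0], [0, 0, 0]],
    [0, [-40, 0, 0], [0, 0, 0]],
    [0, [0, 0, 0], [0, 0, 0]],
  ],
)

```text
clock: 12.45
tool_pos: [0.4687, -0.0069, 0.1635]
tcp_rot: [2.227, 2.213, -0.002]
force: [0.1, 0.8, -0.3]
grip_width: 0.0003
gripper_force: 0.0
```

Run:
```python
from lev import *
s=vision.snapshot('wrist');np.save('w3.npy',s,allow_pickle=True)
p=proj(s,[[*(C+.1*e(home)),.033]])[0].astype(int)
x,y=max(p[0]-50,0),max(p[1]-40,0)
cr=s['img'][y:y+80,x:x+100,::-1];print('crop origin',x,y)
cv2.imwrite('pics/w4.png',cv2.resize(cr,None,fx=7,fy=7,interpolation=cv2.INTER_CUBIC))
pts(s,['lever_tip','handle_top']);print(status.state()['tool_pos'])
```

```text
crop origin 207 71
spot handle_top [0.5591 0.1477 0.0921] 0.69
[ 0.46921494 -0.00275132  0.1632765 ]
```

View pics/w4.png

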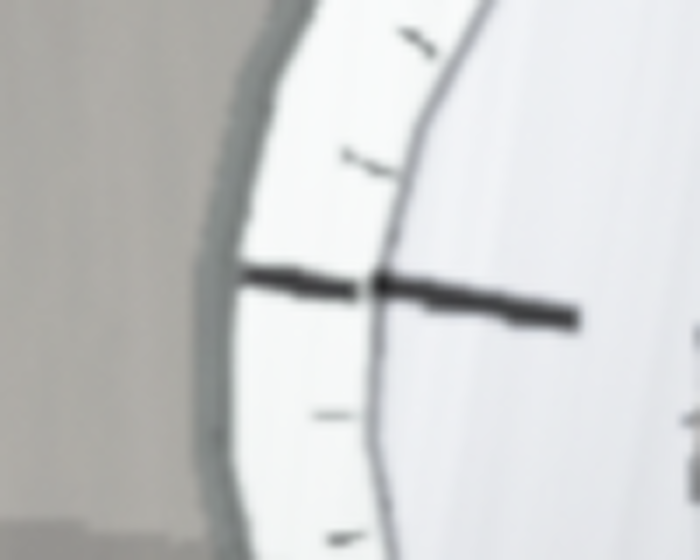

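The index, from (375,285) to (578,318), now continues the zero line, which runs from (245,274) to (355,290). I'll put a number on it and plan the closing push on the lever.

```bash
python3 meas.py 355 290 245 274 377 285 578 318 207 71
python3 -c "
from lev import *
for t in np.arange(1.15,-.2,-.1): print(round(t,2),np.round(lev(t,-.019),4),np.round(lev(t,-.04),4))"
```

```text
[[0.447  0.0855]
 [0.4309 0.0879]
 [0.4505 0.086 ]
 [0.4794 0.0813]] [0.10009869 0.11629972 0.09670598 0.06733662] [2.99628059 2.99603439 2.98574247 2.98872638] dial -0.010538117962864302 -0.008923060433782659
1.15 [ 0.5221 -0.1455] [ 0.5398 -0.1569]
1.05 [ 0.5153 -0.143 ] [ 0.5318 -0.156 ]
0.95 [ 0.5088 -0.1398] [ 0.5239 -0.1544]
0.85 [ 0.5026 -0.136 ] [ 0.5162 -0.152 ]
0.75 [ 0.4969 -0.1316] [ 0.5087 -0.1489]
0.65 [ 0.4916 -0.1266] [ 0.5017 -0.145 ]
0.55 [ 0.4869 -0.1211] [ 0.495  -0.1404]
0.45 [ 0.4827 -0.1152] [ 0.4889 -0.1352]
0.35 [ 0.4791 -0.1089] [ 0.4833 -0.1295]
0.25 [ 0.4762 -0.1022] [ 0.4783 -0.1231]
0.15 [ 0.4739 -0.0953] [ 0.4739 -0.1163]
0.05 [ 0.4724 -0.0883] [ 0.4703 -0.1092]
-0.05 [ 0.4716 -0.0811] [ 0.4674 -0.1016]
-0.15 [ 0.4715 -0.0738] [ 0.4652 -0.0939]
```

Dial is about -0.01, which is aligned. I'll move to the far side of the lever.

Request:
move_arm(
  increments=[
    [0, [-40, 18, 0], [0, 0, 0]],
    [0, [-40, 18, 0], [0, 0, 0]],
    [0, [-40, 18, 0], [0, 0, 0]],
    [0, [-37, 18, 0], [0, 0, 0]],
    [0, [0, 0, 0], [0, 0, 0]],
    [0, [0, 0, 38], [0, 0, 0]],
    [0, [0, 0, 38], [0, 0, 0]],
    [0, [0, 0, 36], [0, 0, 0]],
  ],
)

```text
clock: 13.4
tool_pos: [0.5418, -0.1578, 0.0501]
tcp_rot: [-2.218, -2.224, -0.001]
force: [0.7, 0.1, -0.5]
grip_width: 0.0002
gripper_force: 0.0
```

Request:
move_arm(
  increments=[
    [0, [0, 0, 0], [0, 0, 0]],
    [0, [5, -6, 0], [0, 0, 0]],
    [0, [3, -6, 0], [0, 0, 0]],
    [0, [3, -6, 0], [0, 0, 0]],
    [0, [3, -6, 0], [0, 0, 0]],
    [0, [3, -6, 0], [0, 0, 0]],
    [0, [3, -6, 0], [0, 0, 0]],
    [0, [4, -5, 0], [0, 0, 0]],
  ],
)

```text
clock: 14.2
tool_pos: [0.5005, -0.1363, 0.052]
tcp_rot: [2.221, 2.22, 0.0]
force: [1.0, -0.6, 0.5]
grip_width: 0.0006
gripper_force: 0.8
```

Request:
move_arm(
  increments=[
    [0, [4, -5, 0], [0, 0, 0]],
    [0, [5, -5, 0], [0, 0, 0]],
    [0, [5, -4, 0], [0, 0, 0]],
    [0, [5, -4, 0], [0, 0, 0]],
    [0, [5, -2, 0], [0, 0, 0]],
    [0, [5, -2, 0], [0, 0, 0]],
    [0, [5, -2, 0], [0, 0, 0]],
    [0, [4, -1, 0], [0, 0, 0]],
  ],
)

```text
clock: 15.0
tool_pos: [0.4757, -0.0979, 0.0514]
tcp_rot: [2.221, 2.221, -0.0]
force: [1.8, -2.0, -1.2]
grip_width: 0.0003
gripper_force: 1.0
```

Request:
move_arm(
  increments=[
    [0, [3, 0, 0], [0, 0, 0]],
    [0, [2, 0, 0], [0, 0, 0]],
    [0, [1, 0, 0], [0, 0, 0]],
    [0, [0, 0, 0], [0, 0, 0]],
  ],
)

```text
clock: 15.4
tool_pos: [0.4751, -0.0922, 0.0513]
tcp_rot: [-2.221, -2.221, 0.002]
force: [-1.2, -1.9, 2.2]
grip_width: 0.0003
gripper_force: 1.1
```

Request:
move_arm(
  increments=[
    [0, [1, 0, 0], [0, 0, 0]],
    [0, [1, 0, 0], [0, 0, 0]],
    [0, [1, 0, 0], [0, 0, 0]],
    [0, [0, 0, 0], [0, 0, 0]],
  ],
)

```text
clock: 15.8
tool_pos: [0.4753, -0.0891, 0.0512]
tcp_rot: [-2.221, -2.221, 0.001]
force: [-2.7, -3.5, 0.3]
grip_width: 0.0007
gripper_force: 1.4
```

Request:
move_arm(
  increments=[
    [0, [1, 0, 0], [0, 0, 0]],
    [0, [1, 0, 0], [0, 0, 0]],
    [0, [0, 0, 0], [0, 0, 0]],
  ],
)

```text
clock: 16.1
tool_pos: [0.4755, -0.087, 0.0512]
tcp_rot: [-2.221, -2.221, 0.0]
force: [-1.3, -2.8, -0.4]
grip_width: 0.0004
gripper_force: 1.4
```

Request:
move_arm(
  increments=[
    [0, [1, 0, 0], [0, 0, 0]],
    [0, [0, 0, 0], [0, 0, 0]],
  ],
)

```text
clock: 16.3
tool_pos: [0.4756, -0.086, 0.0513]
tcp_rot: [-2.221, -2.221, 0.0]
force: [-1.8, -2.7, -0.6]
grip_width: 0.0006
gripper_force: 1.4
```

Request:
move_arm(
  increments=[
    [0, [1, 0, 0], [0, 0, 0]],
    [0, [0, 0, 0], [0, 0, 0]],
  ],
)

```text
clock: 16.5
tool_pos: [0.4756, -0.085, 0.0513]
tcp_rot: [-2.221, -2.221, -0.0]
force: [-2.8, -2.0, -1.0]
grip_width: 0.0006
gripper_force: 1.4
```

Run:
```python
from lev import *
print(status.state()['force'])
for c in ['scene','side']:
    s=vision.snapshot(c);r=spotter.spot_point(s,'lever_tip')
    for d in r[:2]:
        v=np.array(d['position'])[:2]-P;print(np.round(d['position'],3),d['score'],'r',np.hypot(*v),'th',(np.arctan2(v[1],v[0])-home)%(2*np.pi))
```

```text
[-2.82784208 -1.96394932 -1.04711613]
[ 0.45  -0.062  0.062] 0.45 r 0.09478988471483693 th 0.0013367621829267762
[ 0.452 -0.06   0.064] 0.71 r 0.09396592842311828 th 6.252997416873741
```

The lever looks about home. I'll feel for the stop with millimetre steps.

Request:
move_arm(
  increments=[
    [0, [1, 0, 0], [0, 0, 0]],
    [0, [0, 0, 0], [0, 0, 0]],
  ],
)

```text
clock: 16.9
tool_pos: [0.4758, -0.0842, 0.0514]
tcp_rot: [2.221, 2.221, 0.0]
force: [-1.9, -2.7, -1.3]
grip_width: 0.0003
gripper_force: 1.6
```

Request:
move_arm(
  increments=[
    [0, [1, 0, 0], [0, 0, 0]],
    [0, [0, 0, 0], [0, 0, 0]],
  ],
)

```text
clock: 17.1
tool_pos: [0.4758, -0.0841, 0.0514]
tcp_rot: [2.22, 2.22, -0.002]
force: [-2.0, -5.5, -2.3]
grip_width: 0.0006
gripper_force: 2.7
```

It stalled with the force rising, so it's at the stop. I'll retreat and verify.

Request:
move_arm(
  increments=[
    [0, [-10, 0, 0], [0, 0, 0]],
    [0, [-15, 0, 0], [0, 0, 0]],
    [0, [-10, 0, -35], [0, 0, 0]],
    [0, [0, 0, -40], [0, 0, 0]],
    [0, [0, 0, -40], [0, 0, 0]],
    [0, [0, 0, 0], [0, 0, 0]],
    [0, [0, 0, 0], [0, 0, 0]],
  ],
)

```text
clock: 17.8
tool_pos: [0.4768, -0.1188, 0.168]
tcp_rot: [2.22, 2.219, 0.004]
force: [0.8, -0.3, -1.3]
grip_width: 0.0005
gripper_force: 0.0
```

Run:
```python
from lev import *
s=vision.snapshot('wrist');np.save('w3.npy',s,allow_pickle=True)
p=proj(s,[[*(C+.1*e(home)),.033]])[0].astype(int)
x,y=max(p[0]-40,0),max(p[1]-40,0)
big=s['img'][y:y+200,x:x+200,::-1];print('origin',x,y)
cv2.imwrite('pics/w5.png',cv2.resize(big,None,fx=3.5,fy=3.5,interpolation=cv2.INTER_CUBIC)[:600])
for n in ['lever_tip','piston']: pts(s,[n])
print(proj(s,[[*(P+.09*e(home)),.062],[*P,.062]]))
```

```text
origin 207 0
spot lever_tip [ 0.4512 -0.0608  0.0658] 0.74
spot piston [0.5436 0.0722 0.0346] 0.85
spot piston [ 0.658  -0.1587  0.003 ] 0.71
[[256.60440976 150.98208678]
 [347.2735586  164.79648319]]
```

View pics/w5.png

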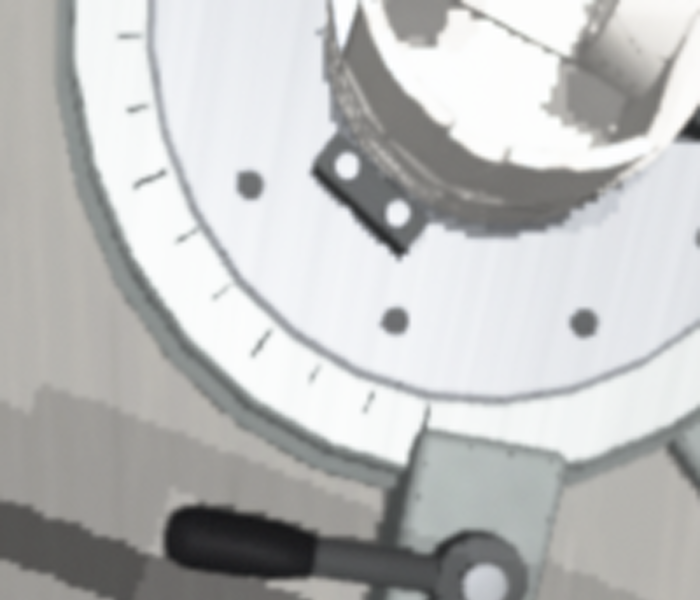

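The lever is home: the tip at crop (165,535) and pivot at (485,580) match the predicted home line. Last, I'll check the index from the earlier viewpoint.

Request:
move_arm(
  increments=[
    [0, [40, -3, 0], [0, 0, 0]],
    [0, [40, -3, 0], [0, 0, 0]],
    [0, [35, -2, 0], [0, 0, 0]],
    [0, [0, 0, 0], [0, 0, 0]],
    [0, [0, 0, 0], [0, 0, 0]],
  ],
)

```text
clock: 18.45
tool_pos: [0.467, -0.0027, 0.165]
tcp_rot: [-2.218, -2.222, 0.003]
force: [-0.2, -0.4, -0.0]
grip_width: 0.0003
gripper_force: 0.0
```

Run:
```python
from lev import *
s=vision.snapshot('wrist');np.save('w3.npy',s,allow_pickle=True)
p=proj(s,[[*(C+.1*e(home)),.033]])[0].astype(int)
x,y=max(p[0]-50,0),max(p[1]-40,0)
print('crop origin',x,y)
cv2.imwrite('pics/w6.png',cv2.resize(s['img'][y:y+80,x:x+100,::-1],None,fx=7,fy=7,interpolation=cv2.INTER_CUBIC))
```

```text
crop origin 210 76
```

View pics/w6.png

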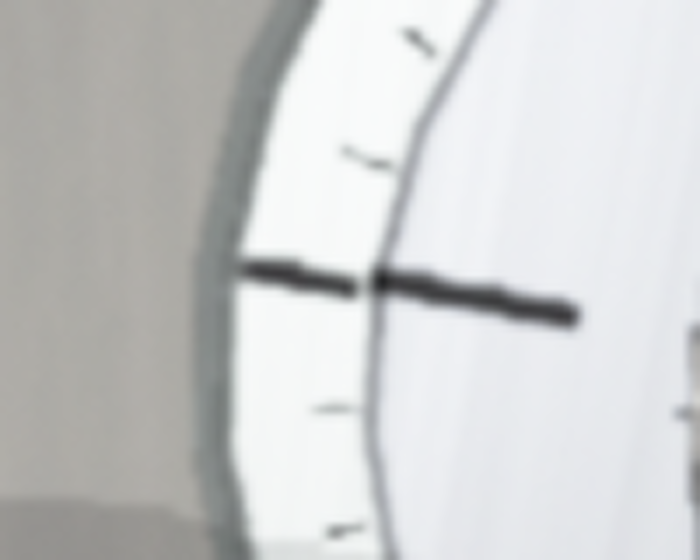

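The index, from (375,280) to (578,315), still continues the zero line from (245,268) to (355,286), unchanged since the last check. I'll hand in the job.

```bash
python3 -c "
from bench import ticket
print(ticket.sign_off())"
```

```text
the job is handed in; nothing more can be done
None
```

The job is handed in: the index line sits within about 0.01 rad of zero, the lock lever is home at its stop, and the piston stands in its jaws; the sign-off gave no verdict.

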